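Hang the ear defenders on the fold-out hanger arm

TASK

Swing the folded hanger arm away from above the stack of trays, out to its stop, and then pick up the yellow ear defenders from the bench and hang them over the arm by their headband, between the post and the red knob. They must be lowered gently until the arm carries them, not pushed down hard or dropped onto it, and end hanging still, cups downward and clear of the bench. Leave the other things on the bench where they are.

Things in the scene. Friction and masses are not known exactly. Their poses are not given: they have to be found in the camera images.
- muffs: Yellow ear defenders, 0.22-0.38 kg, standing on their cups, stiff headband arching over. Origin: underside, midway between the cups; z up, y cup to cup, x along the band's width (either way round alike). 172 mm in y, 56 in x, 183 high; cups 75 high, 98 apart inside. Firm grey pad at the crown: 28 wide in x (grasp here), 44 in y, z 165 (underside, rests on the bar) to 183.
- stand: Fixed hanger stand. Origin: foot of its upright post (18 mm thick, 280 high), z up. A clamp on the post holds the hinged hanger arm: level round bar, 16 mm thick, in line with the post, end 185 mm from its axis. The clamp's height differs each time and is NOT reported: top of the bar 190 to 250 mm above the bench, to be felt or seen. It does not slip below 25 N.
- swing (a joint): Hanger arm's angle about the post: 0 folded (bar along the stand's -y, over the trays), 1.571 out at its stop (along the stand's -x); clockwise from above. Stays where left; about 1.5 N at the knob moves it. Upright red knob 175 mm from the post's axis, 22 mm thick, its top 45 mm above the bar's top. Yellow hub round the post: radius 18 mm, top 4 mm above the bar's.
- stack_top (a point): Top centre of the fixed stack of blue lens trays beside the post, under the folded arm: 136 mm along the stand's x, 176 along its y, 127 mm high.
- tray: Bystander: blue shallow tray of lenses on a white mat, 210 x 270 x 22 mm, origin under its centre.
- wipes: Bystander: yellow box with a stack of white wipes, 110 x 110 x 65 mm, origin under its centre.
- bottle: Bystander: white bottle with a red cap, 60 mm diameter, 150 mm high, origin under its centre.
- jar: Bystander: amber jar with a black lid, 60 mm diameter, 65 mm high, origin under its centre.
- loupe: Bystander: small black eye loupe, 38 mm diameter, 36 mm high, origin under its centre.
- brush: Bystander: a brush about 150 mm long lying flat, origin near its middle.

How it is judged:
By the outcome, as a careful person would: the job done as asked, in the order asked, and still so for the second after the job is handed in, with the robot touching nothing.
It also fails if it takes over 72 s, if anything falls off the work surface, if the arm or the gripper's body presses on something with over 40 N, if the wrist force passes 120 N, or if a joint passes its speed limit or range.

ROBOT

A 6-joint arm with a two-finger parallel gripper is mounted at the origin on the work surface. World frame = base frame: x ahead of the robot, y to its left, z up, the work surface at z = 0. Lengths are in m, angles in degrees, forces in N, time in s.
With the tool pointing down it reaches from about 0.4 to 0.825 m from the base axis. Payload 7 kg.
Tool frame: the origin (TCP) lies between the finger pads; the fingertips stand 25 mm ahead of it and the grasp point (between the pads) lies 6 mm ahead of it; z points along the fingers, y is the line along which they close (so a half turn about z gives the same grasp; the last joint's range is limited). The gripper opens to 88 mm and grips with 3 to 60 N. Pads are 19 mm wide; open, the fingers measure 130 mm over their backs; the gripper's body (78 mm by 193 mm) begins 47 mm behind the grasp point.
Start: joints at [-48.696, 20.546, 0.682, 0, -70.136, -16.507], TCP at [0.283, -0.613, 0.252] pointing down, gripper open.
Joint ranges: [-176.03, 176.03], [-82.01, 121.73], [-58.28, 71.71], [-173.87, 95.51], [-174.79, -0.11], [-173.66, 173.66]. Speed limits (degrees/s): [136.94, 136.94, 172.46, 180, 180, 180].

INTERFACE

Orientations are given as [roll, pitch, yaw] about the fixed x, y, z axes, in that order (R = Rz(yaw) Ry(pitch) Rx(roll)).
In Python, from plant import ctrl, optics, status gives the robot as it stands (ctrl), with the cameras (optics) and the readings (status).
- The arm moves only by the tool drive_effector, called after "Request:" as name(argument=value, ...) on one line, values as JSON. Schema: {"type":"object","properties":{"increments":{"type":"array","items":{"type":"array","prefixItems":[{"type":"array","items":{"type":"number"},"minItems":3,"maxItems":3},{"type":"number"},{"type":"number"}],"minItems":3,"maxItems":3},"minItems":1,"maxItems":8},"only":{"type":"string"},"quiet":{"type":"boolean"},"lines":{"type":"string"}},"required":["increments"],"additionalProperties":false}. increments is a list of rows, 1 to 8 of them, each written [[dx, dy, dz], turn, opening]: dx, dy, dz in m, then a turn about the tool's z in degrees, then the finger opening in m; each row is the pose to reach, as a shift and turn from the pose commanded when the call began, along the tool's axes at that moment; what a row does not reach only later rows make up. A row lasts 1/8 s, in which the tool goes at most 0.0625 m and 10.7 degrees, less where a joint would pass 70% of its speed; a pose out of reach is approached as far as the arm can. The fingers move at their own pace and stop on an object; the grip force is fixed at half the most. Time passes only in rows, so rows that do not move let the fingers close. The tool returns the time, the measured TCP pose, the force, the opening and the grip force at its end. only (a regular expression) keeps the lines of the reply that match it, lines (a string "A,B") keeps lines A to B, and quiet returns only ok. Input that does not fit is refused with a message, and nothing moves.
- status.get_obs(): the state, without advancing time (a new reading comes with each control period).
- optics.snapshot(name): name is "scene" or "top" or "wrist"; returns a dict with "frame" (384x512x3 uint8, red, green, blue), "z_map" (384x512 float32, m along the optical axis (not along the pixel's ray), 0 where there is no reading), "fovy" (degrees; the focal length in pixels is half the picture's height over the tangent of half this angle, whatever the lens; pixels are square), "cx", "cy" (the principal point, pixels), "R" (3x3) and "t" (3): a world point X has camera coordinates R X + t; the wrist camera has in their place "T_tool_cam" (4x4, takes a point from camera to tool coordinates, whose origin is the TCP and whose axes are the flange's). Camera axes: x right, y down, z forward; pixel columns grow to the right and rows downward; lengths in m; the calibration is good to about 2 mm. A picture is of the moment at which its call begins: read the wrist's pose just before it.
- ctrl.close_job(): hands the job in; it is judged then, once.
The state is a dict: "clock": time; "joint_pos": joint angles; "qvel": joint speeds; "tau": joint torques, N m; "tool_pos": TCP position; "orientation": TCP orientation; "force": force on the tool from outside, world axes, zero at the start; "moment": the same for the moment, N m; "opening": finger opening in m; "gripper_force": force on a finger pad.
Only numpy, scipy, OpenCV 4.12 (cv2) and the standard library are available. Lean on these libraries where they do the work, as an engineer would, in place of code of your own. Each camera call takes 0.05 s, during which the arm holds its last target. There are 200 camera calls.

## Working session

There is one attempt and no reset: what is moved stays moved. The work goes in short steps, Python scripts to look and compute and a tool call to move; the robot and the scene stay as the last step left them, time stands still between calls to the robot, and variables do not carry over. Pictures are saved under pics/ and viewed, at most 10 in all, crops included, and the job is handed in when it is done.

```bash
ls; mkdir -p pics; cat > h.py <<'E'
import numpy as np, cv2
from plant import ctrl, optics, status
from scipy.spatial.transform import Rotation as Ro
def snap(n):
    o=status.get_obs(); s=optics.snapshot(n); s['obs']=o
    f=s['frame']; z=s['z_map']; F=f.shape[0]/2/np.tan(np.radians(s['fovy'])/2)
    v,u=np.mgrid[:384,:512]
    P=np.stack([(u-s['cx'])/F*z,(v-s['cy'])/F*z,z],-1)
    if 'R' in s: W=(P-s['t'])@np.array(s['R'])
    else:
        T=np.array(s['T_tool_cam']); P=P@T[:3,:3].T+T[:3,3]
        W=P@Ro.from_euler('xyz',o['orientation'],degrees=True).as_matrix().T+o['tool_pos']
    W[z==0]=np.nan
    s['W']=W
    np.savez('/tmp/'+n+'.npz',W=W,f=f)
    return s
def save(f,name,k=1.5): cv2.imwrite('pics/'+name,cv2.resize(f[...,::-1],None,fx=k,fy=k,interpolation=cv2.INTER_CUBIC))
E
python3 - <<'E'
from h import *
o=status.get_obs();print({k:np.round(v,3) for k,v in o.items()})
for n in('scene','top'): save(snap(n)['frame'],n+'0.png')
E
```

```text
pics
plant.py
{'clock': np.float64(0.0), 'joint_pos': array([-4.8694e+01,  2.0592e+01,  6.3400e-01, -2.0000e-02, -7.0138e+01,
       -1.6508e+01]), 'qvel': array([-0.088, -0.009,  0.13 ,  0.054,  0.035, -0.116]), 'tau': array([-1.0000e-03, -5.8272e+01,  2.9306e+01,  6.9970e+00,  7.0000e-03,
       -0.0000e+00]), 'tool_pos': array([ 0.283, -0.612,  0.251]), 'orientation': array([ 1.79903e+02, -9.00000e-03, -1.55209e+02]), 'force': array([ 0.222,  0.509, -0.205]), 'moment': array([-0.003,  0.038,  0.029]), 'gripper_force': np.float64(0.0), 'opening': np.float64(0.088)}
```

View pics/scene0.png

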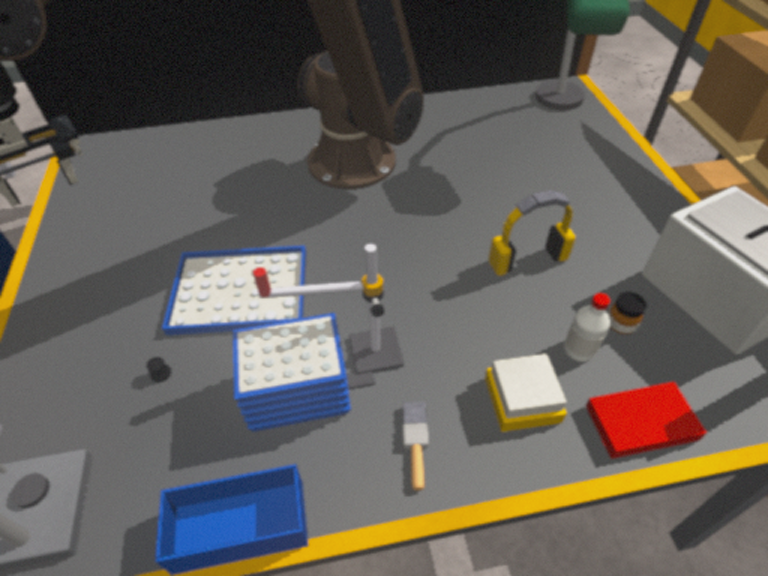

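View pics/top0.png

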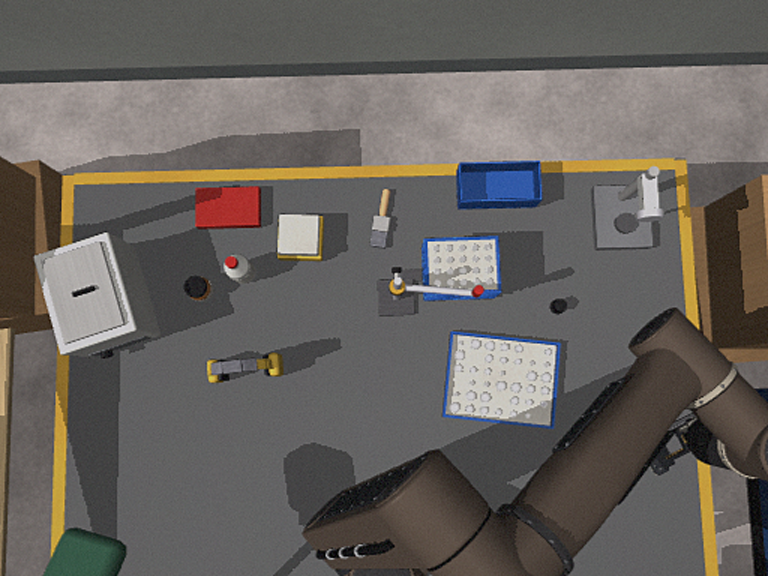

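The top view has +x up and +y left. The post is at about (397,287), the red knob at (478,291) and the muffs' crown at (245,367), with the tray below the arm. The arm has to swing toward the robot. Next I'll measure these.

```bash
cat > m.py <<'E'
from h import *
for n in('top','scene'):
    d=np.load('/tmp/%s.npz'%n);W=d['W'];f=d['f'].astype(int);hsv=cv2.cvtColor(d['f'],cv2.COLOR_RGB2HSV)
    x,y,z=np.moveaxis(W,-1,0)
    red=((hsv[...,0]<8)|(hsv[...,0]>172))&(hsv[...,1]>150)
    yel=(hsv[...,0]>18)&(hsv[...,0]<32)&(hsv[...,1]>150)
    def st(l,m):
        p=W[m]; print(n,l,len(p),np.round(np.nanmedian(p,0),3),np.round(np.nanpercentile(p,3,0),3),np.round(np.nanpercentile(p,97,0),3)) if len(p) else print(n,l,0)
    st('knob',red&(z>.19)&(z<.32)&(y<0.15))
    pm=(z>.265)&(z<.3)&~red&(x>.3)&(x<.9)&(np.abs(y)<.3); st('posttop',pm)
    st('hub',yel&(z>.15)&(y<.12)&(z<.3)&(x>.3)&(x<.9))
    st('bar',~red&~yel&(z>.17)&(z<.265)&(x>.45)&(x<.9)&(y>-.3)&(y<.05))
    mm=(z>.03)&(z<.2)&(x>.3)&(x<.62)&(y>.12)&(y<.45)
    st('muffs',mm); st('crown',mm&(z>.175)); st('yelcup',mm&yel)
    p=W[mm&(z>.15)][:,:2]
    if len(p)>20:
        c=p.mean(0);w,v=np.linalg.eigh(np.cov((p-c).T));print('axis',c,np.degrees(np.arctan2(v[1,1],v[0,1])),w**.5)
E
python3 m.py
```

```text
top knob 41 [ 0.592 -0.22   0.245] [ 0.583 -0.23   0.216] [ 0.602 -0.213  0.25 ]
top posttop 29 [ 0.611 -0.049  0.279] [ 0.604 -0.056  0.265] [ 0.618 -0.04   0.286]
top hub 46 [ 0.603 -0.047  0.205] [ 0.596 -0.064  0.192] [ 0.62  -0.034  0.21 ]
top bar 281 [ 0.603 -0.121  0.199] [ 0.59  -0.213  0.178] [ 0.653 -0.041  0.238]
top muffs 584 [0.445 0.3   0.143] [0.417 0.235 0.038] [0.477 0.405 0.185]
top crown 161 [0.444 0.321 0.181] [0.431 0.288 0.175] [0.458 0.352 0.187]
top yelcup 237 [0.446 0.253 0.074] [0.416 0.234 0.038] [0.473 0.399 0.151]
axis [0.44498683 0.31643306] 94.88090162175865 [0.00808194 0.03039421]
scene knob 35 [ 0.596 -0.221  0.246] [ 0.587 -0.228  0.244] [ 0.603 -0.214  0.248]
scene posttop 63 [ 0.617 -0.047  0.278] [ 0.607 -0.054  0.266] [ 0.621 -0.039  0.282]
scene hub 109 [ 0.625 -0.049  0.205] [ 0.607 -0.062  0.19 ] [ 0.63  -0.034  0.207]
scene bar 811 [ 0.609 -0.113  0.2  ] [ 0.595 -0.227  0.176] [ 0.657 -0.036  0.255]
scene muffs 1094 [0.454 0.307 0.078] [0.427 0.238 0.033] [0.478 0.399 0.183]
scene crown 163 [0.451 0.32  0.181] [0.434 0.292 0.176] [0.461 0.353 0.185]
scene yelcup 513 [0.455 0.258 0.073] [0.427 0.237 0.033] [0.479 0.398 0.15 ]
axis [0.45118957 0.31336933] 91.51782988427809 [0.00821824 0.03008384]
```

```bash
cat > d.py <<'E'
import sys; from h import *
# usage: x y z yaw -> tool-axes delta and turn
o=status.get_obs();t=[float(a) for a in sys.argv[1:5]]
R=Ro.from_euler('xyz',o['orientation'],degrees=True).as_matrix()
print('delta',np.round(R.T@(np.array(t[:3])-o['tool_pos']),4),'turn',round((o['orientation'][2]-t[3]+180)%360-180,1))
E
python3 d.py 0.593 -0.220 0.300 -96.3
```

```text
delta [-0.446   0.2263 -0.049 ] turn -58.9
```

Request:
drive_effector(increments=[[[-0.03,0.015,-0.05],-8,0.05],[[-0.09,0.045,-0.05],-16,0.05],[[-0.15,0.075,-0.05],-24,0.05],[[-0.2,0.1,-0.05],-32,0.05],[[-0.25,0.127,-0.05],-40,0.05],[[-0.305,0.155,-0.05],-48,0.05],[[-0.36,0.183,-0.05],-56,0.05],[[-0.41,0.208,-0.05],-58.9,0.05]])

```text
clock: 1.1
tool_pos: [0.569, -0.2499, 0.3013]
orientation: [180.0, 0.0, -96.1]
force: [0.9, -1.3, -0.5]
opening: 0.0499
gripper_force: 0.0
```

```bash
python3 d.py 0.593 -0.220 0.300 -96.3
```

```text
delta [-0.0323 -0.0207  0.0013] turn 0.2
```

```bash
python3 - <<'E'
from h import *
s=snap('wrist');save(s['frame'],'w1.png')
W=s['W'];hsv=cv2.cvtColor(s['frame'],cv2.COLOR_RGB2HSV);red=((hsv[...,0]<8)|(hsv[...,0]>172))&(hsv[...,1]>150)
m=red&(W[...,2]>.235)&(W[...,2]<.26);p=W[m];print(len(p),p.mean(0),np.percentile(p,2,0),np.percentile(p,98,0))
E
```

```text
455 [ 0.59349526 -0.22600199  0.24642871] [ 0.58506537 -0.23215493  0.24471717] [ 0.60233772 -0.22047406  0.24782789]
```

Request:
drive_effector(increments=[[[-0.03,-0.021,0],0,0.05],[[-0.03,-0.021,0],0,0.05]])

```text
clock: 1.4
tool_pos: [0.5933, -0.2226, 0.3006]
orientation: [179.9, 0.0, -96.2]
force: [-0.9, -0.9, 0.4]
opening: 0.05
gripper_force: 0.0
```

```bash
python3 d.py 0.594 -0.221 0.240 -96.3
```

```text
delta [-0.0017 -0.0006  0.0606] turn 0.1
```

View pics/w1.png

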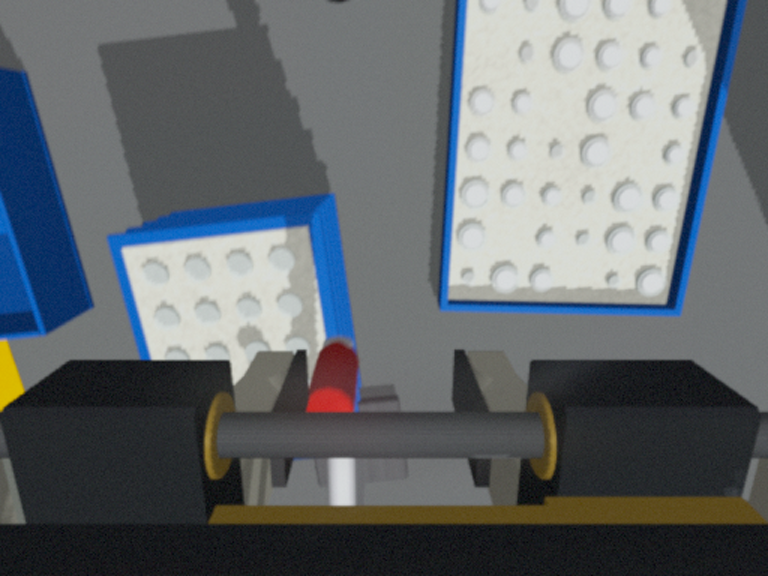

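The wrist picture was taken before the last shift. It shows the red knob at (335,375), partly hidden by the gripper rail, and the shift has since centred it. Now I descend around it.

Request:
drive_effector(increments=[[[-0.001,0,0.03],0,0.05],[[-0.001,0,0.06],0,0.05],[[-0.001,0,0.06],0,0.036],[[-0.001,0,0.06],0,0.036]])

```text
clock: 1.9
tool_pos: [0.5926, -0.2241, 0.2428]
orientation: [-179.9, -0.0, -96.3]
force: [0.8, 0.1, 0.4]
opening: 0.0379
gripper_force: 0.0
```

```bash
python3 - <<'E'
from h import *
o=status.get_obs();R=Ro.from_euler('xyz',o['orientation'],degrees=True).as_matrix()
c=np.array([.612,-.048]);r=.175
for a in range(10,100,10):
    th=np.radians(-96.3-a);p=np.r_[c+r*np.array([np.cos(th),np.sin(th)]),.240]
    print(a,np.round(p,3),np.round(R.T@(p-o['tool_pos']),3))
E
```

```text
10 [ 0.563 -0.216  0.24 ] [-0.005  0.03   0.003]
20 [ 0.534 -0.205  0.24 ] [-0.013  0.06   0.003]
30 [ 0.508 -0.189  0.24 ] [-0.026  0.088  0.003]
40 [ 0.485 -0.169  0.24 ] [-0.043  0.113  0.003]
50 [ 0.466 -0.145  0.24 ] [-0.065  0.134  0.003]
60 [ 0.452 -0.118  0.24 ] [-0.09   0.152  0.003]
70 [ 0.442 -0.089  0.24 ] [-0.117  0.165  0.003]
80 [ 0.437 -0.059  0.24 ] [-0.147  0.172  0.003]
90 [ 0.438 -0.029  0.24 ] [-0.177  0.175  0.003]
```

Request:
drive_effector(increments=[[[-0.002,0.015,0],5,0.036],[[-0.005,0.03,0],10,0.036],[[-0.009,0.045,0],15,0.036],[[-0.013,0.06,0],20,0.036],[[-0.019,0.074,0],25,0.036],[[-0.026,0.088,0],30,0.036],[[-0.034,0.101,0],35,0.036],[[-0.043,0.113,0],40,0.036]])

```text
clock: 2.9
tool_pos: [0.4855, -0.1685, 0.2437]
orientation: [-179.8, 0.1, -136.5]
force: [2.7, -0.8, -0.8]
opening: 0.0366
gripper_force: 0.7
```

```bash
python3 - <<'E'
from h import *
o=status.get_obs();R=Ro.from_euler('xyz',o['orientation'],degrees=True).as_matrix()
c=np.array([.612,-.048]);r=.175
for a in range(45,101,5):
    th=np.radians(-96.3-a);p=np.r_[c+r*np.array([np.cos(th),np.sin(th)]),.243]
    print(a,np.round(p,3),np.round(R.T@(p-o['tool_pos']),3))
s=snap('top')
save(s['frame'],'t2.png')
E
sed -i "s/^for n in.*/for n in('top',):/" m.py; python3 m.py | grep -v muf
```

```text
45 [ 0.475 -0.157  0.243] [-0.     0.015  0.001]
50 [ 0.466 -0.145  0.243] [-0.002  0.03   0.001]
55 [ 0.458 -0.132  0.243] [-0.006  0.045  0.001]
60 [ 0.452 -0.118  0.243] [-0.01   0.06   0.001]
65 [ 0.446 -0.104  0.243] [-0.016  0.074  0.001]
70 [ 0.442 -0.089  0.243] [-0.023  0.087  0.001]
75 [ 0.439 -0.074  0.243] [-0.031  0.1    0.   ]
80 [ 0.437 -0.059  0.243] [-0.04   0.112  0.   ]
85 [ 0.437 -0.044  0.243] [-0.051  0.124  0.   ]
90 [ 0.438 -0.029  0.243] [-0.062  0.134  0.   ]
95 [ 0.44  -0.014  0.243] [-0.074  0.143  0.   ]
100 [0.444 0.001 0.243] [-0.087  0.152  0.   ]
top knob 3 [0.067 0.121 0.217] [ 0.066 -0.06   0.208] [0.068 0.131 0.233]
top posttop 31 [ 0.611 -0.05   0.279] [ 0.437 -0.153  0.272] [ 0.618 -0.04   0.3  ]
top hub 49 [ 0.603 -0.047  0.205] [ 0.595 -0.064  0.187] [ 0.619 -0.034  0.209]
top bar 114 [ 0.603 -0.058  0.198] [ 0.575 -0.09   0.178] [ 0.656 -0.034  0.258]
top crown 162 [0.444 0.318 0.181] [0.431 0.286 0.176] [0.457 0.351 0.187]
top yelcup 237 [0.446 0.254 0.073] [0.416 0.234 0.042] [0.473 0.4   0.152]
axis [0.44489256 0.31718399] 94.75866728124844 [0.00803796 0.03091604]
```

Request:
drive_effector(increments=[[[0,0.015,0],5,0.036],[[-0.002,0.03,0],10,0.036],[[-0.006,0.045,0],15,0.036],[[-0.01,0.06,0],20,0.036],[[-0.016,0.074,0],25,0.036],[[-0.023,0.087,0],30,0.036],[[-0.031,0.1,0],35,0.036],[[-0.04,0.112,0],40,0.036]])

```text
clock: 3.95
tool_pos: [0.4371, -0.0596, 0.2432]
orientation: [-180.0, 0.2, -176.4]
force: [1.3, -1.4, -0.2]
opening: 0.0359
gripper_force: 0.7
```

Request:
drive_effector(increments=[[[-0.01,0.011,0],5,0.036],[[-0.012,0.0135,0],6,0.036]])

```text
clock: 4.2
tool_pos: [0.4481, -0.0453, 0.2427]
orientation: [180.0, 0.1, 177.8]
force: [-0.6, -1.2, 1.0]
opening: 0.0363
gripper_force: 0.7
```

```bash
python3 d.py .4375 -.029 .243 173.7;python3 d.py .438 -.026 .243 173.7
```

```text
delta [ 0.0112  0.0159 -0.0003] turn 4.1
delta [ 0.0108  0.0189 -0.0003] turn 4.1
```

Request:
drive_effector(increments=[[[0.011,0.004,0],2,0.036],[[0.011,0.01,0],4,0.036],[[0.011,0.016,0],4,0.036]])

```text
clock: 4.58
tool_pos: [0.4364, -0.0327, 0.2426]
orientation: [-179.6, -0.0, 173.8]
force: [3.3, -27.1, -1.1]
opening: 0.0363
gripper_force: 13.3
```

Request:
drive_effector(increments=[[[0,0.004,0],0,0.036],[[0,0.004,0],0,0.036]])

```text
clock: 4.82
tool_pos: [0.4364, -0.0307, 0.2425]
orientation: [-179.4, -0.1, 173.8]
force: [3.4, -31.4, -0.7]
opening: 0.0364
gripper_force: 15.4
```

Request:
drive_effector(increments=[[[0,0.003,0],0,0.036],[[0,0.003,0],0,0.036]])

```text
clock: 5.08
tool_pos: [0.4364, -0.0289, 0.2424]
orientation: [-179.3, -0.1, 173.8]
force: [3.3, -36.7, -1.1]
opening: 0.0366
gripper_force: 18.0
```

At the stop: 27 N and rising. I'll back off now, lift and look.

Request:
drive_effector(increments=[[[0,-0.013,0],0,0.045],[[0,-0.011,0],0,0.05],[[0,-0.011,-0.04],0,0.05],[[0,-0.011,-0.1],0,0.05],[[0,-0.06,-0.16],-10,0.06],[[0,-0.12,-0.2],-20,0.06]])

```text
clock: 5.82
tool_pos: [0.4276, -0.1194, 0.428]
orientation: [-180.0, 0.2, -166.4]
force: [1.5, -0.0, 0.3]
opening: 0.0594
gripper_force: 0.0
```

```bash
python3 - <<'E'
from h import *
s=snap('top');save(s['frame'],'t3.png');s=snap('scene')
E
sed -i "s/^for n in.*/for n in('top','scene'):/" m.py; python3 m.py | grep -v muf
```

```text
top knob 0
top posttop 28 [ 0.611 -0.048  0.278] [ 0.604 -0.056  0.271] [ 0.619 -0.04   0.285]
top hub 47 [ 0.603 -0.047  0.204] [ 0.596 -0.064  0.192] [ 0.62  -0.034  0.211]
top bar 200 [ 0.564 -0.049  0.199] [ 0.504 -0.057  0.177] [ 0.655 -0.039  0.237]
top crown 164 [0.444 0.32  0.18 ] [0.431 0.286 0.176] [0.457 0.352 0.188]
top yelcup 130 [0.456 0.268 0.075] [0.413 0.237 0.049] [0.474 0.4   0.152]
axis [0.44512478 0.31626999] 94.8810556999162 [0.00803427 0.03079868]
scene knob 90 [ 0.446 -0.05   0.236] [ 0.432 -0.057  0.21 ] [ 0.449 -0.042  0.248]
scene posttop 63 [ 0.617 -0.048  0.279] [ 0.607 -0.054  0.266] [ 0.622 -0.039  0.282]
scene hub 113 [ 0.624 -0.049  0.204] [ 0.606 -0.062  0.19 ] [ 0.631 -0.034  0.207]
scene bar 442 [ 0.619 -0.049  0.2  ] [ 0.459 -0.06   0.173] [ 0.658 -0.033  0.259]
scene crown 163 [0.449 0.318 0.181] [0.433 0.29  0.176] [0.461 0.353 0.185]
scene yelcup 516 [0.455 0.257 0.073] [0.429 0.237 0.034] [0.479 0.399 0.151]
axis [0.4510712  0.31364054] 91.70276194476958 [0.00818986 0.03006857]
```

View pics/t3.png

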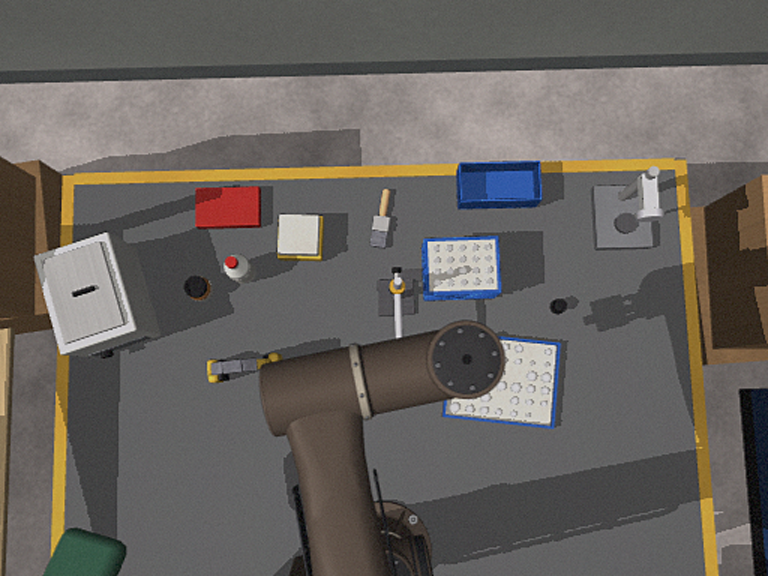

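The bar at (398,315) now points straight toward the robot, to about 180°, with the knob at y≈-0.05. That agrees with the contact force, which starts at about -0.05, so the arm is at its stop. The stand is aligned with the world axes, and the arm simply started about 6° off folded. Next I move to view the muffs.

```bash
python3 - <<'E'
from h import *
for n in('top','scene'):
    W=np.load('/tmp/%s.npz'%n)['W'];x,y,z=np.moveaxis(W,-1,0)
    m=(z>.192)&(z<.206)&(x>.455)&(x<.585)&(abs(y+.05)<.02);p=W[m]
    print(n,len(p),np.polyfit(p[:,0],p[:,1],1),p.mean(0),np.percentile(p[:,2],[50,90,97]))
E
python3 d.py .447 .40 .40 -86
```

```text
top 119 [ 0.00028905 -0.04912959] [ 0.54096167 -0.04897322  0.19885973] [0.19943142 0.20162153 0.2037278 ]
scene 156 [-0.04381399 -0.02695293] [ 0.50950373 -0.04927632  0.19960658] [0.20019752 0.20225678 0.20304522]
delta [-0.1391  0.5034  0.0295] turn -80.6
```

Request:
drive_effector(increments=[[[-0.016,0.06,0],-10,0.06],[[-0.032,0.12,0],-20,0.06],[[-0.05,0.18,0],-30,0.06],[[-0.066,0.24,0],-40,0.06],[[-0.083,0.30,0],-50,0.06],[[-0.1,0.36,0.01],-60,0.06],[[-0.116,0.42,0.02],-70,0.06],[[-0.132,0.48,0.03],-80.6,0.06]])

```text
clock: 6.92
tool_pos: [0.4469, 0.3795, 0.395]
orientation: [-180.0, 0.1, -85.9]
force: [0.0, -0.4, 0.7]
opening: 0.0599
gripper_force: 0.0
```

```bash
python3 - <<'E'
from h import *
s=snap('wrist');save(s['frame'],'w4.png')
W=s['W'];x,y,z=np.moveaxis(W,-1,0)
m=(z>.172)&(z<.195)&(x>.38)&(x<.52)&(y>.25)&(y<.4);p=W[m];print(len(p),p.mean(0),np.percentile(p,[1,99],0))
r=cv2.minAreaRect((p[:,:2]*1000).astype(np.float32));print(r)
m=(z>.12)&(z<.195)&(x>.38)&(x<.52)&(y>.2)&(y<.44);q=W[m];r=cv2.minAreaRect((q[:,:2]*1000).astype(np.float32));print(r)
m=(z>.03)&(z<.195)&(x>.38)&(x<.52)&(y>.2)&(y<.44);q=W[m];print(np.percentile(q,[1,99],0))
E
```

```text
2164 [0.44545653 0.32035106 0.1801508 ] [[0.43044204 0.28207173 0.17230295]
 [0.460072   0.36189201 0.18471755]]
((445.18280029296875, 322.2950439453125), (27.85588836669922, 84.83319091796875), 4.257214069366455)
((445.2986755371094, 321.76226806640625), (27.862863540649414, 140.0235137939453), 4.514980792999268)
[[0.41633922 0.23847956 0.06242517]
 [0.4751239  0.40394539 0.18453854]]
```

View pics/w4.png

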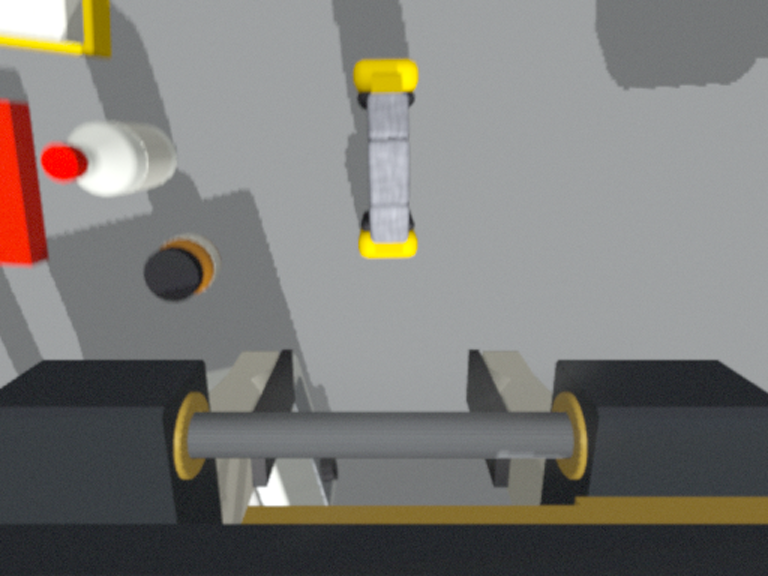

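The wrist image shows the crown pad at about (389,172) and the cups at (386,75) and (388,243), aligned with the tool to within 0.5°. The muffs' centre is at (0.445, 0.321) and 183 mm high, as expected. Both jaws close along the bar direction, so I'll keep the fingertips above the pad's underside, with the TCP at z≈0.194.

```bash
python3 d.py .445 .321 .194 -85.6
```

```text
delta [0.0637 0.0065 0.1971] turn 0.3
```

Request:
drive_effector(increments=[[[0.04,0.003,0.04],0,0.06],[[0.06,0.004,0.08],0,0.06],[[0.06,0.004,0.12],0,0.06],[[0.06,0.004,0.14],0,0.06],[[0.06,0.004,0.14],0,0.06]])

```text
clock: 7.6
tool_pos: [0.4466, 0.3165, 0.2537]
orientation: [179.9, -0.1, -86.3]
force: [0.2, -0.4, 1.2]
opening: 0.06
gripper_force: 0.0
```

```bash
python3 d.py .445 .321 .194 -85.6
```

```text
delta [-0.0047  0.0012  0.0597] turn -0.7
```

Request:
drive_effector(increments=[[[-0.0045,0.001,0.02],-0.7,0.06],[[-0.0045,0.001,0.045],-0.7,0.06],[[-0.0045,0.001,0.0595],-0.7,0.06],[[-0.0045,0.001,0.0595],-0.7,0.045],[[-0.0045,0.001,0.0595],-0.7,0.03],[[-0.0045,0.001,0.0595],-0.7,0.02],[[-0.0045,0.001,0.0595],-0.7,0.01],[[-0.0045,0.001,0.0595],-0.7,0.0]])

```text
clock: 8.6
tool_pos: [0.4462, 0.3216, 0.1963]
orientation: [-180.0, 0.0, -85.6]
force: [-2.7, -0.6, 4.9]
opening: 0.0276
gripper_force: 30.0
```

Gripped: opening 27.6 mm, force 30 N. I lift straight up first.

Request:
drive_effector(increments=[[[0,0,-0.02],0,0],[[0,0,-0.05],0,0],[[0,0,-0.1],0,0],[[0,0,-0.15],0,0],[[0,0,-0.2],0,0],[[0,0,-0.24],0,0],[[0,0,-0.265],0,0],[[0,0,-0.265],0,0]])

```text
clock: 9.6
tool_pos: [0.4462, 0.3216, 0.4616]
orientation: [-179.9, 0.1, -85.7]
force: [-0.3, 1.1, -4.1]
opening: 0.0279
gripper_force: 30.0
```

```bash
python3 d.py .4925 -.049 .465 -90
```

```text
delta [ 0.373  -0.018  -0.0042] turn 4.3
```

Request:
drive_effector(increments=[[[0.03,-0.002,0],0,0],[[0.08,-0.004,-0.004],1,0],[[0.13,-0.006,-0.004],2,0],[[0.18,-0.009,-0.004],3,0],[[0.235,-0.012,-0.004],4,0],[[0.29,-0.014,-0.004],4.3,0],[[0.34,-0.016,-0.004],4.3,0],[[0.365,-0.018,-0.004],4.3,0]])

```text
clock: 10.6
tool_pos: [0.4909, -0.0434, 0.4624]
orientation: [179.8, -0.0, -90.1]
force: [0.4, 0.6, -2.1]
opening: 0.0277
gripper_force: 30.0
```

Request:
drive_effector(increments=[[[0.008,0,0],0,0],[[0.008,0,0],0,0],[[0.008,0,0],0,0]])

```text
clock: 10.98
tool_pos: [0.4916, -0.0484, 0.464]
orientation: [180.0, 0.0, -89.9]
force: [1.0, 0.3, -2.8]
opening: 0.0276
gripper_force: 30.0
```

```bash
python3 d.py .4925 -.049 .26 -90
python3 - <<'E'
from h import *
s=snap('scene');save(s['frame'][60:320,120:500],'s5.png',2)
W=s['W'];x,y,z=np.moveaxis(W,-1,0);f=s['frame'];hsv=cv2.cvtColor(f,cv2.COLOR_RGB2HSV)
yel=(hsv[...,0]>18)&(hsv[...,0]<32)&(hsv[...,1]>150)
m=yel&(z>.24)&(z<.45)&(x>.4)&(x<.58);p=W[m];print(len(p),np.percentile(p,[1,50,99],0))
E
```

```text
delta [ 0.0006 -0.001   0.204 ] turn 0.1
847 [[ 0.47130163 -0.13091292  0.27773784]
 [ 0.51182378 -0.10000831  0.33865031]
 [ 0.52007971  0.03609208  0.42282609]]
```

View pics/s5.png

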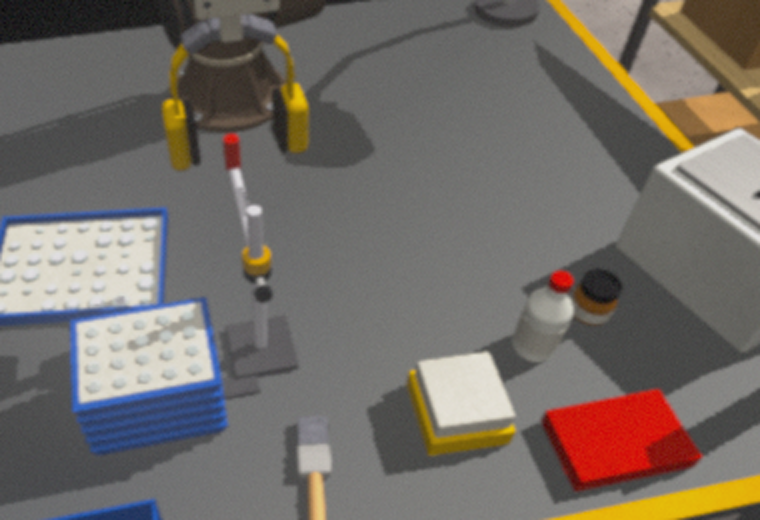

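The picture shows the muffs held upright, with the cups at (180,135) and (293,118) on either side of the knob and bar at (232,150). The cups' y midpoint is -0.048. Now I lower to just above contact.

Request:
drive_effector(increments=[[[0,-0.001,0.03],0,0],[[0,-0.001,0.06],0,0],[[0,-0.001,0.09],0,0],[[0,-0.001,0.12],0,0],[[0,-0.001,0.15],0,0],[[0,-0.001,0.18],0,0],[[0,-0.001,0.205],0,0],[[0,-0.001,0.205],0,0]])

```text
clock: 12.02
tool_pos: [0.4916, -0.0487, 0.258]
orientation: [179.8, -0.0, -89.9]
force: [0.2, -0.3, -2.9]
opening: 0.0278
gripper_force: 30.0
```

Request:
drive_effector(increments=[[[0,0,0.004],0,0],[[0,0,0.008],0,0],[[0,0,0.01],0,0],[[0,0,0.01],0,0]])

```text
clock: 12.52
tool_pos: [0.4927, -0.0493, 0.2497]
orientation: [-180.0, 0.0, -89.9]
force: [-0.1, -0.7, -3.1]
opening: 0.0278
gripper_force: 30.0
```

Request:
drive_effector(increments=[[[0,0,0.003],0,0],[[0,0,0.006],0,0],[[0,0,0.009],0,0],[[0,0,0.012],0,0],[[0,0,0.012],0,0]])

```text
clock: 13.15
tool_pos: [0.4925, -0.0493, 0.2373]
orientation: [180.0, -0.0, -89.9]
force: [-0.1, -0.6, -3.7]
opening: 0.0276
gripper_force: 30.0
```

Request:
drive_effector(increments=[[[0,0,0.001],0,0],[[0,0,0.002],0,0],[[0,0,0.002],0,0]])

```text
clock: 13.52
tool_pos: [0.4927, -0.0493, 0.2355]
orientation: [180.0, -0.0, -89.9]
force: [0.7, 1.0, -3.7]
opening: 0.0277
gripper_force: 30.0
```

Request:
drive_effector(increments=[[[0,0,0.001],0,0],[[0,0,0.001],0,0]])

```text
clock: 13.78
tool_pos: [0.4926, -0.0493, 0.2345]
orientation: [180.0, -0.0, -89.9]
force: [-0.5, -0.1, -3.0]
opening: 0.0277
gripper_force: 30.0
```

Request:
drive_effector(increments=[[[0,0,0.001],0,0],[[0,0,0.001],0,0]])

```text
clock: 14.02
tool_pos: [0.4926, -0.0492, 0.2335]
orientation: [180.0, -0.0, -89.9]
force: [0.1, 0.4, -3.8]
opening: 0.0276
gripper_force: 30.0
```

Request:
drive_effector(increments=[[[0,0,0.001],0,0],[[0,0,0.001],0,0]])

```text
clock: 14.28
tool_pos: [0.4926, -0.0493, 0.2324]
orientation: [180.0, -0.0, -89.9]
force: [-0.4, 0.3, -3.2]
opening: 0.0277
gripper_force: 30.0
```

Request:
drive_effector(increments=[[[0,0,0.001],0,0],[[0,0,0.001],0,0]])

```text
clock: 14.52
tool_pos: [0.4927, -0.0493, 0.2318]
orientation: [-180.0, -0.0, -89.9]
force: [-1.3, -0.3, -0.2]
opening: 0.0279
gripper_force: 30.0
```

Request:
drive_effector(increments=[[[0,0,0.001],0,0],[[0,0,0.001],0,0]])

```text
clock: 14.78
tool_pos: [0.4927, -0.0493, 0.2311]
orientation: [-180.0, -0.0, -89.9]
force: [-3.4, 1.8, 4.8]
opening: 0.0275
gripper_force: 30.0
```

Contact: the vertical force has gone from -3.3 to +4.8 N, so the bar carries the muffs. I ease off slightly and open a little, to stay clear of the knob.

Request:
drive_effector(increments=[[[0,0,-0.0007],0,0],[[0,0,-0.0007],0,0.03],[[0,0,-0.0007],0,0.033],[[0,0,-0.0007],0,0.038],[[0,0,-0.0007],0,0.038],[[0,0,-0.0007],0,0.038],[[0,0,-0.0007],0,0.038]])

```text
clock: 15.65
tool_pos: [0.4927, -0.0492, 0.2313]
orientation: [-180.0, 0.0, -89.9]
force: [0.8, 0.2, -0.2]
opening: 0.0381
gripper_force: 0.0
```

```bash
python3 - <<'E'
from h import *
s=snap('scene');save(s['frame'][60:240,100:340],'s6.png',3)
E
```

```text
(no output)
```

View pics/s6.png

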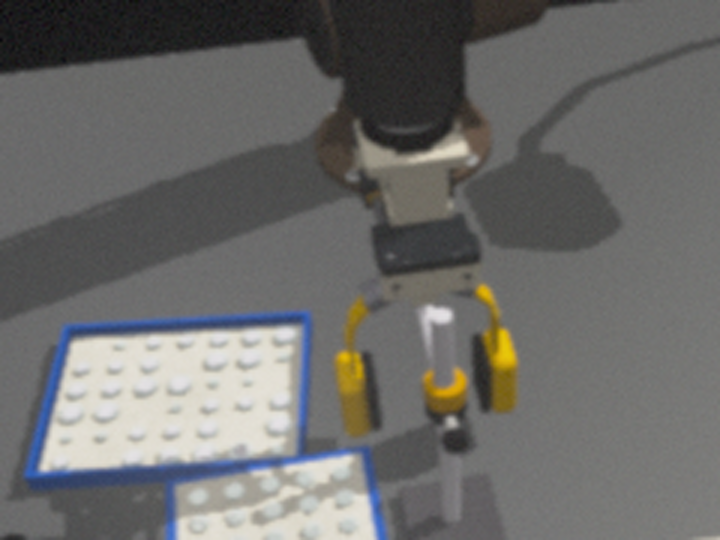

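The picture shows the muffs hanging level on the bar, with the cups at (355,390) and (497,370) on either side of the post, and the fingers are free. I rise straight up slowly and check.

Request:
drive_effector(increments=[[[0,0,-0.005],0,0.038],[[0,0,-0.015],0,0.038],[[0,0,-0.03],0,0.038],[[0,0,-0.06],0,0.038],[[0,0,-0.1],0,0.038],[[0,0,-0.15],0,0.038],[[-0.03,0,-0.19],0,0.038],[[-0.09,0,-0.19],0,0.038]])

```text
clock: 16.7
tool_pos: [0.4936, 0.0405, 0.4263]
orientation: [-179.6, 0.1, -90.1]
force: [1.2, 0.9, -0.0]
opening: 0.0381
gripper_force: 0.0
```

Request:
drive_effector(increments=[[[-0.06,0,0],0,0.038],[[-0.12,0,0],0,0.038],[[-0.15,0,0],0,0.038],[[-0.15,0,0],0,0.038],[[-0.15,0,0],0,0.038]])

```text
clock: 17.32
tool_pos: [0.4924, 0.1905, 0.422]
orientation: [-180.0, 0.0, -89.9]
force: [-0.2, 0.1, 0.2]
opening: 0.0378
gripper_force: 0.0
```

```bash
python3 - <<'E'
from h import *
a=snap('top')['frame'][150:320,200:400];s=snap('scene');b=s['frame'][90:260,130:330]
save(np.hstack([a,b]),'s7.png',2)
for n in range(2):
    W=s['W'];x,y,z=np.moveaxis(W,-1,0);hsv=cv2.cvtColor(s['frame'],cv2.COLOR_RGB2HSV)
    yel=(hsv[...,0]>18)&(hsv[...,0]<32)&(hsv[...,1]>150)
    m=yel&(z>.015)&(z<.3)&(x>.4)&(x<.56)&(y>-.2)&(y<.1);p=W[m];print(len(p),np.round(np.percentile(p,[1,50,99],0),4))
    m=(z>.2)&(z<.24)&(x>.46)&(x<.54)&(abs(y+.05)<.03);p=W[m];print(np.round(np.percentile(p,[1,50,99],0),4))
    s=snap('scene')
E
```

```text
490 [[ 0.4728 -0.1315  0.0486]
 [ 0.5069  0.0093  0.1082]
 [ 0.523   0.0347  0.1894]]
[[ 0.4754 -0.0789  0.2002]
 [ 0.5036 -0.0491  0.2146]
 [ 0.536  -0.0214  0.2209]]
487 [[ 0.473  -0.1315  0.0509]
 [ 0.5075  0.009   0.108 ]
 [ 0.5234  0.035   0.1895]]
[[ 0.4802 -0.0792  0.2005]
 [ 0.5036 -0.0491  0.2154]
 [ 0.5352 -0.0213  0.221 ]]
```

View pics/s7.png

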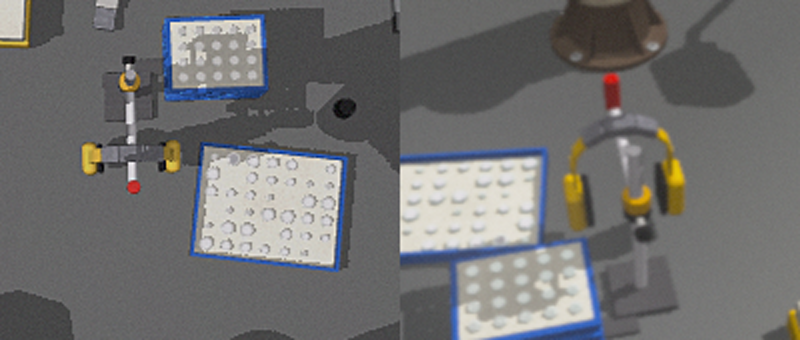

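The muffs hang level and still: the crown is at (130,155) in the left half, between the hub (130,80) and the knob (134,187). The cups point down, the bar is at its stop, and the robot is clear. Handing in.

```bash
python3 -c "
from plant import ctrl, optics, status
print(ctrl.close_job())"
```

```text
the job is handed in; nothing more can be done
None
```

The arm is swung out to its stop and the ear defenders hang on it, level and still, cups down and clear of the bench between post and knob; I handed the job in at about 17 s of the 72 s, but the knob took up to 37 N at the stop (limit 40 N).

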